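# Find the spacer that fits beside the tube rack

## Robot

A 6-joint arm with a two-finger parallel gripper is mounted at the origin on the work surface. World frame = base frame: x ahead of the robot, y to its left, z up, the work surface at z = 0. Lengths are in m, angles in rad, forces in N, time in s.
With the tool pointing down it reaches from about 0.15 to 0.775 m from the base axis. Payload 6.1 kg.
Tool frame: the origin (TCP) lies at the very end of the fingers, on their centre line; the grasp point (between the pads) lies 19 mm behind it; z points along the fingers, y is the line along which they close (so a half turn about z gives the same grasp; the last joint's range is limited). The gripper opens to 85 mm and grips with 20 to 120 N. Pads are 22 mm wide; open, the fingers measure 114 mm over their backs; the gripper's body (76 mm by 85 mm) begins 54 mm behind the grasp point. The pads swing forward as they close: fully open they stand 13 mm farther back than shut.
Start: joints at [-1.318, 0.126, -0.04, 1.405, 0, 1.571], TCP at [0.131, -0.508, 0.231] pointing down, gripper open.
Joint ranges: [-2.72, 2.72], [-0.95, 1.95], [-1.27, 1.35], [-1.78, 2.02], [-1.46, 1.47], [-3.14, 3.14]. Speed limits (rad/s): [2.39, 2.39, 3.01, 3.14, 3.14, 3.14].

## Interface

Orientations are given as [roll, pitch, yaw] about the fixed x, y, z axes, in that order (R = Rz(yaw) Ry(pitch) Rx(roll)).
In Python, from cell import r gives the robot as it stands. The module is installed in compiled form; this text tells all that it offers.
- The arm moves only by the tool jog_arm, never from a script. Its argument "commands" is a list of rows, each an object with "hand": the closure, from 0 (fully open) to 1 (shut); "dp": the shift along the tool's x, y, z in mm, a list of three; "rot": the turn, a rotation vector about the tool's x, y, z in rad, a list of three. A call has exactly 5 rows; each row shifts and turns the commanded pose from where the row before left it, along the tool's axes as they then stand; what a row does not reach is not made up. A row lasts 1/8 s, in which the tool goes at most 62.5 mm and 10.7 degrees, less where a joint would pass 70% of its speed; a pose out of reach is approached as far as the arm can. A call is refused whole if a number of a shift passes 62.5 or a number of a turn 0.188, either way. A call with a gripper value outside its range is refused whole. The fingers move at their own pace and stop on an object; "force" is the grip in N (left out, the last holds). Time passes only in rows, so rows that do not move let the fingers close, or fill a call up. It gives the time, the measured TCP pose, the force, the opening and the grip force at its end, in the units of the state.
- r.get_obs(): the state, without advancing time (a new reading comes with each control period).
- r.get_image(name): name is "side" or "top" or "wrist"; returns the picture (384x512x3 uint8, red, green, blue); there is no depth.
- r.camera_info(name): a dict with "camera_matrix" (3x3 intrinsics, pixels), "xyz" and "attitude" of the camera in the world; the wrist camera has in their place "tool_from_camera" (4x4, takes a point from camera to tool coordinates, whose origin is the TCP and whose axes are the flange's). Camera axes: x right, y down, z forward; pixel columns grow to the right and rows downward; lengths in m; the calibration is good to about 2 mm. A picture is of the moment at which its call begins: read the wrist's pose just before it. camera_info takes no time and is no camera call.
- r.sign_off(): hands the job in; it is judged then, once.
The state is a dict: "t": time; "qpos": joint angles; "dq": joint speeds; "tau": joint torques, N m; "ee_pos": TCP position; "tcp_rot": TCP orientation; "wrist_force": force on the tool from outside, world axes, zero at the start; "ft_torque": the same for the moment, N m; "grip_width": opening from 0.0 (shut) to 1.0 (fully open); "grasp_force": force on a finger pad.
Only numpy, scipy, OpenCV 4.12 (cv2) and the standard library are available. Lean on these libraries where they do the work, as an engineer would, in place of code of your own. Each camera call takes 0.05 s, during which the arm holds its last target. There are 200 camera calls.

## Task

On the shaker platform, the tube rack has to be packed out against the stop bar so that it cannot shift. Find the thickest of the white spacer blocks standing on the bench that still goes into the gap between the rack's end plate and the stop bar (by eye, or trying them from the thinnest up), and leave that one standing upright in the gap, fully down on the platform, about midway along the bar and let go.

Things in the scene. Friction and masses are not known exactly. Their poses are not given: they have to be found in the camera images.
- rack_face (a point): Middle of the foot of the rack's upright aluminium end plate, on its gap side, at the shaker platform's level (70 mm above the bench). x along the plate (110 mm long, 35 mm high, plus a 45 degree flared lip to 45 mm), y from the gap into the rack, z up; the gap is on the -y side. Red-capped tubes start 40 mm behind this face and reach 84 mm above the platform. Fixed.
- stop: Aluminium bar fixed on the platform parallel to the end plate, axes alike: 140 mm long (x), 12 mm thick (y), 35 mm high, with a flared lip to 45 mm. Origin: centre of its underside, at platform level; its gap-side face is 6 mm towards +y. It is screwed at one of two places, so the gap (distance along y from here to rack_face, less 6 mm) is 21 or 35 mm wide.
- spacer_thin: White plastic block standing upright: plate 60 mm wide (x), 16 mm thick (y), 60 mm tall, with a grip tab 28 mm wide, 16 mm thick, 32 mm tall centred on top; about 100 g. Origin: centre of underside, z up. Grip the tab across its width (along x), 76 mm above the underside.
- spacer_thick: White plastic block standing upright: plate 60 mm wide (x), 30 mm thick (y), 60 mm tall, with a grip tab 28 mm wide, 30 mm thick, 32 mm tall centred on top; about 190 g. Origin: centre of underside, z up. Grip the tab across its width (along x), 76 mm above the underside. A third such block, 44 mm thick, too thick for either gap, stands nearby.

How it is judged:
By the outcome, as a careful person would: the job done as asked, in the order asked, and still so for the second after the job is handed in, with the robot touching nothing.
It also fails if it takes over 40 s, if anything falls off the work surface, if the arm or the gripper's body presses on something with over 40 N, if the wrist force passes 120 N, or if a joint passes its speed limit or range.

## Working session

There is one attempt and no reset: what is moved stays moved. The work goes in short steps, Python scripts to look and compute and a tool call to move; the robot and the scene stay as the last step left them, time stands still between calls to the robot, and variables do not carry over. Pictures are saved under pics/ and viewed, at most 10 in all, crops included, and the job is handed in when it is done.

Besides the shell and the picture viewer there is one more tool, called after "Emit:" as name(argument=value, ...) on one line, values as JSON. jog_arm: Moves the arm, as the interface text tells. Its arguments: {"type":"object","properties":{"commands":{"type":"array"},"force":{"type":"number"}},"required":["commands"]}

```bash
mkdir -p pics
python3 - <<'E'
from cell import r
import cv2
for n in ("top","side"):
    i=r.camera_info(n); print(n,i)
    cv2.imwrite(f"pics/{n}0.png",cv2.resize(r.get_image(n)[:,:,::-1],(800,600),interpolation=cv2.INTER_CUBIC))
print(r.camera_info("wrist")); print(r.get_obs())
E
```

```text
top {'camera_matrix': array([[365.60520927,   0.        , 256.31209431],
       [  0.        , 365.60520927, 187.93648586],
       [  0.        ,   0.        ,   1.        ]]), 'xyz': array([ 0.41343527, -0.05988242,  0.71981367]), 'attitude': array([-2.94467749,  0.00948318, -1.54883378])}
side {'camera_matrix': array([[377.66471293,   0.        , 259.24299021],
       [  0.        , 377.66471293, 195.22749538],
       [  0.        ,   0.        ,   1.        ]]), 'xyz': array([ 0.1962293 , -0.51100891,  0.44241219]), 'attitude': array([-2.15890566, -0.02036166, -0.6229341 ])}
{'camera_matrix': array([[341.51997169,   0.        , 259.24416499],
       [  0.        , 341.51997169, 190.88525244],
       [  0.        ,   0.        ,   1.        ]]), 'tool_from_camera': array([[ 1.84574260e-04, -9.64649360e-01, -2.63536675e-01,
         6.62846678e-02],
       [ 9.99999932e-01,  2.62440680e-04, -2.60263535e-04,
        -4.00830326e-04],
       [ 3.20225796e-04, -2.63536609e-01,  9.64649342e-01,
        -1.42715227e-01],
       [ 0.00000000e+00,  0.00000000e+00,  0.00000000e+00,
         1.00000000e+00]])}
{'t': 0.1, 'qpos': array([-1.31802124e+00,  1.26315072e-01, -4.05021499e-02,  1.40538945e+00,
       -7.23853629e-06,  1.57081330e+00]), 'dq': array([-3.62885708e-09, -1.66868419e-04,  1.74065937e-03,  7.90798390e-04,
        1.50490349e-03, -6.98151047e-04]), 'tau': array([-1.08805463e-03, -4.36903453e+01,  3.53604519e+01,  1.36271681e-02,
       -1.62486508e-04,  4.77852296e-06]), 'ee_pos': array([ 0.13120545, -0.50796608,  0.23061098]), 'tcp_rot': array([-3.14018231e+00,  7.26247296e-06,  2.52758122e-01]), 'wrist_force': array([ 0.45486298, -1.39455717,  0.34197219]), 'ft_torque': array([-0.0280431 , -0.02536484, -0.00831534]), 'grasp_force': 0.0, 'grip_width': 0.9983584780614124}
```

View pics/top0.png

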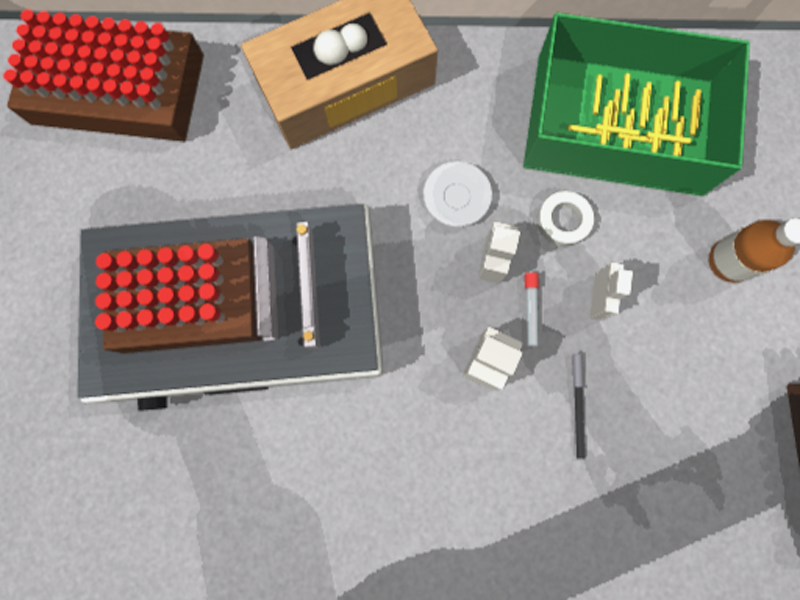

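View pics/side0.png

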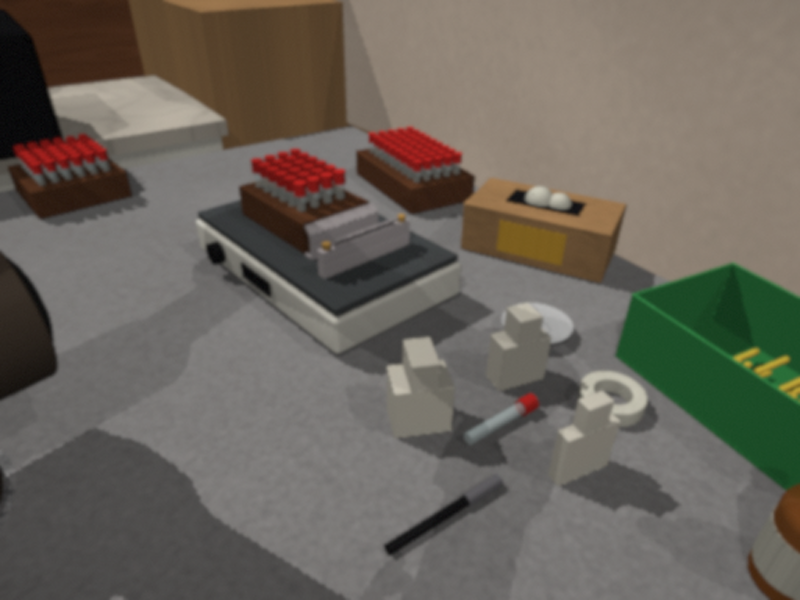

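The top view (800-px) shows the shaker at left (plate near column 263, bar near 306). The blocks are thick (44) at (495,358), middle at (500,250) and thin at (613,290). Next I'll take enlarged crops with native-pixel scales.

```bash
cat > h.py <<'E'
from cell import r
import cv2, numpy as np
from scipy.spatial.transform import Rotation as R
def cam(n,pose=None):
    i=r.camera_info(n); K=i["camera_matrix"]
    if n=="wrist":
        o=pose or r.get_obs(); T=np.eye(4); T[:3,:3]=R.from_euler("xyz",o["tcp_rot"]).as_matrix(); T[:3,3]=o["ee_pos"]
        T=T@i["tool_from_camera"]; return K,T[:3,:3],T[:3,3]
    return K,R.from_euler("xyz",i["attitude"]).as_matrix(),np.array(i["xyz"])
def back(c,uv,z):
    K,A,p=c; d=A@np.linalg.solve(K,[uv[0],uv[1],1]); return p+d*(z-p[2])/d[2]
def proj(c,X):
    K,A,p=c; q=K@(A.T@(np.asarray(X)-p)); return q[:2]/q[2]
def crop(im,u0,v0,w,h,s,name):
    c=cv2.resize(im[v0:v0+h,u0:u0+w,::-1],None,fx=s,fy=s,interpolation=cv2.INTER_CUBIC)
    for k in range(0,w,10):
        cv2.putText(c,str(u0+k) if k%20==0 else "",(k*s,9),0,.33,(0,0,255),1); cv2.line(c,(k*s,0),(k*s,4),(0,0,255),1)
    for k in range(0,h,10):
        cv2.putText(c,str(v0+k) if k%20==0 else "",(6,k*s+4),0,.33,(0,0,255),1); cv2.line(c,(0,k*s),(4,k*s),(0,0,255),1)
    cv2.imwrite("pics/"+name,c)
E
python3 - <<'E'
from h import *
im=r.get_image("top"); crop(im,140,130,80,100,6,"gap.png"); crop(im,290,130,125,125,4,"blk.png")
a=cv2.imread("pics/gap.png");b=cv2.imread("pics/blk.png")
b=cv2.resize(b,None,fx=.6,fy=.6) if 0 else b
E
```

```text
(no output)
```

View pics/gap.png

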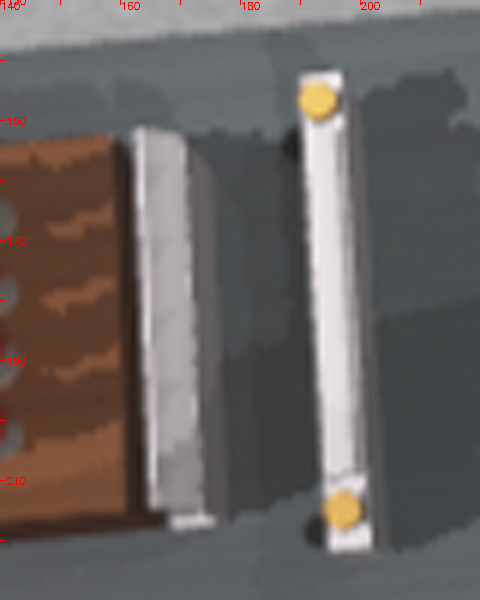

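View pics/blk.png

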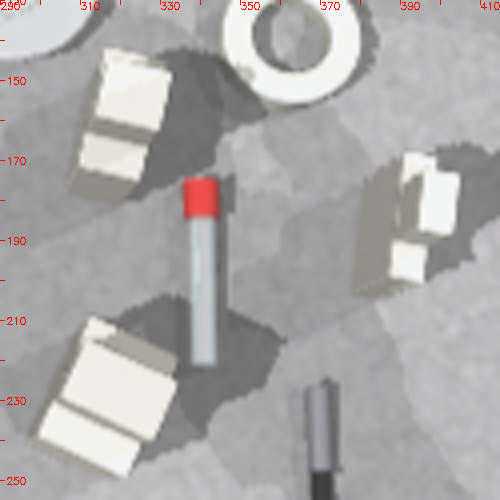

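The gap crop shows the plate's knee edge running from about (171,152) to (174.5,216). The bar's gap-side edge runs from about (190,143) to (194.5,221). In the block crop, the middle block is the 30 mm one, with its tab top near (323,152) and its near shoulder at (318,167).

Run:
```python
from h import *
c=cam("top"); np.set_printoptions(precision=4,suppress=True)
for n,uv,z in [("plate knee far",(170.7,152.5),.105),("plate knee near",(174.3,215.5),.105),("plate liptop far",(162.3,151.5),.115),("plate liptop near",(165.5,214.5),.115),
 ("bar L far",(190,143),.105),("bar L near",(194.5,221),.105),("bar L far",(190,143),.115),("bar L near",(194.5,221),.115),("bar R far",(197.2,142),.115),("bar R near",(202,221),.115),
 ("tabfarR",(333,148),.092),("tabnearR",(327.8,163.7),.092),("tabnearL",(313.3,159.7),.092),("shnearL",(310,172.5),.06),("shnearR",(325,175.3),.06),
 ("shfarL",(316.5,141.7),.06)]:
    print(n,back(c,uv,z))
```

```text
plate knee far [0.5962 0.1001 0.105 ]
plate knee near [0.4856 0.0864 0.105 ]
plate liptop far [0.5948 0.1121 0.115 ]
plate liptop near [0.4858 0.0989 0.115 ]
bar L far [0.6143 0.0672 0.105 ]
bar L near [0.477  0.0517 0.105 ]
bar L far [0.611  0.0651 0.115 ]
bar L near [0.4759 0.0498 0.115 ]
bar R far [0.6131 0.0527 0.115 ]
bar R near [0.4762 0.0374 0.115 ]
tabfarR [ 0.614  -0.1866  0.092 ]
tabnearR [ 0.5848 -0.1768  0.092 ]
tabnearL [ 0.5917 -0.1512  0.092 ]
shnearL [ 0.5761 -0.1496  0.06  ]
shnearR [ 0.5713 -0.1772  0.06  ]
shfarL [ 0.636  -0.1622  0.06  ]
```

The gap works out at about 34–35 mm, so the 30 mm block (the middle one) is the right one. Gap centre is about (0.543, 0.076) with yaw ≈ 6.75°. Block is about (0.603, -0.170) with yaw ≈ -13°. Next is a helper that turns targets into rows.

```bash
cat >> h.py <<'E'
def plan(p1,yaw1,n,o=None):
    """n equal rows from the present pose to TCP p1, tool down at yaw1"""
    o=o or r.get_obs(); p=np.array(o["ee_pos"]); A=R.from_euler("xyz",o["tcp_rot"])
    B=R.from_euler("xyz",[np.pi,0,yaw1]); w=(A.inv()*B).as_rotvec()/n; d=(np.array(p1)-p)/n
    for k in range(n):
        print([round(float(x),1) for x in A.inv().apply(d)*1000],[round(float(x),3) for x in w]); A=A*R.from_rotvec(w)
E
python3 -c "
from h import *
plan([.603,-.170,.215],1.344,10)"
```

```text
[54.1, -20.9, 1.6] [-0.0, -0.0, -0.109]
[56.1, -14.9, 1.6] [-0.0, -0.0, -0.109]
[57.4, -8.7, 1.6] [-0.0, -0.0, -0.109]
[58.0, -2.4, 1.6] [-0.0, -0.0, -0.109]
[57.9, 3.9, 1.6] [-0.0, -0.0, -0.109]
[57.1, 10.2, 1.6] [-0.0, -0.0, -0.109]
[55.7, 16.4, 1.6] [-0.0, -0.0, -0.109]
[53.6, 22.3, 1.6] [-0.0, -0.0, -0.109]
[50.8, 28.0, 1.6] [-0.0, -0.0, -0.109]
[47.5, 33.4, 1.6] [-0.0, -0.0, -0.109]
```

Emit:
jog_arm(commands=[{"hand": 0, "dp": [54, -21, 1.5], "rot": [0, 0, -0.109]}, {"hand": 0, "dp": [56, -15, 1.5], "rot": [0, 0, -0.109]}, {"hand": 0, "dp": [57.5, -8.5, 1.5], "rot": [0, 0, -0.109]}, {"hand": 0, "dp": [58, -2.5, 1.5], "rot": [0, 0, -0.109]}, {"hand": 0, "dp": [58, 4, 1.5], "rot": [0, 0, -0.109]}])

```text
t: 0.78
ee_pos: [0.3685, -0.3379, 0.2236]
tcp_rot: [-3.142, 0.0, 0.801]
wrist_force: [0.8, -1.1, -0.2]
grip_width: 1.002
grasp_force: 0.0
```

Emit:
jog_arm(commands=[{"hand": 0, "dp": [57, 10, 1.5], "rot": [0, 0, -0.109]}, {"hand": 0, "dp": [55.5, 16.5, 1.5], "rot": [0, 0, -0.109]}, {"hand": 0, "dp": [53.5, 22.5, 1.5], "rot": [0, 0, -0.109]}, {"hand": 0, "dp": [51, 28, 1.5], "rot": [0, 0, -0.109]}, {"hand": 0, "dp": [47.5, 33.5, 1.5], "rot": [0, 0, -0.109]}])

```text
t: 1.4
ee_pos: [0.6047, -0.1693, 0.2159]
tcp_rot: [-3.141, 0.0, 1.347]
wrist_force: [0.0, -1.0, 0.2]
grip_width: 1.001
grasp_force: 0.0
```

Run:
```python
from h import *
r.get_image("wrist"); r.get_image("wrist")
o=r.get_obs(); im=r.get_image("wrist"); print(o["ee_pos"],o["tcp_rot"],o["t"],abs(o["dq"]).max())
import pickle; pickle.dump(o,open("o1.pkl","wb"))
crop(im,110,60,266,200,3,"w1.png")
```

```text
[ 0.60670291 -0.16705891  0.21407353] [-3.14009975e+00 -1.27637432e-03  1.34968183e+00] 1.5 0.05799449359155982
```

View pics/w1.png

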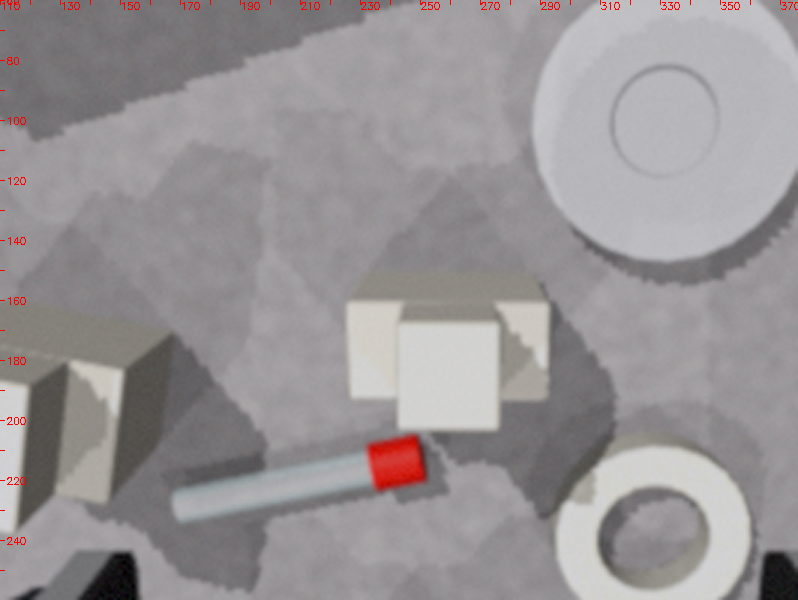

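The wrist view shows the 30 mm block squarely aligned with the tool. Its tab-top corners are (243,167), (276,167), (276,203.3) and (242.7,203), and the far shoulder edge runs from (225.5,160.5) to (293,161).

Run:
```python
from h import *
import pickle; o=pickle.load(open("o1.pkl","rb")); c=cam("wrist",o)
t=[back(c,u,.092) for u in [(243,167.2),(276,167.2),(276.2,203.3),(242.7,203.1)]]
s=[back(c,u,.06) for u in [(225.5,160.5),(293,161),(292.5,192.8),(227,192.8)]]
for q in (t,s):
    e=q[0]-q[1]; print(np.mean(q,0),[np.linalg.norm(q[i]-q[i-1]).round(4) for i in range(4)],np.degrees(np.arctan2(-e[1],-e[0])),np.degrees(np.arctan2(*(q[2]-q[3])[1::-1])))
o=r.get_obs(); print(o["ee_pos"],o["tcp_rot"])
```

```text
[ 0.60602917 -0.16770004  0.092     ] [np.float64(0.0296), np.float64(0.026), np.float64(0.0298), np.float64(0.0272)] -12.642292669029413 -12.991258175424402
[ 0.60595202 -0.16804644  0.06      ] [np.float64(0.0295), np.float64(0.0594), np.float64(0.029), np.float64(0.0591)] -13.073344943394096 -12.635945632997954
[ 0.60480326 -0.16858792  0.2145401 ] [-3.13930098e+00 -1.71992212e-04  1.34650861e+00]
```

Emit:
jog_arm(commands=[{"hand": 0, "dp": [0, 0, 45], "rot": [0, 0, 0]}, {"hand": 0, "dp": [0, 0, 45], "rot": [0, 0, 0]}, {"hand": 0, "dp": [0, 0, 35], "rot": [0, 0, 0]}, {"hand": 0, "dp": [0, 0, 15], "rot": [0, 0, 0]}, {"hand": 0, "dp": [0, 0, 0], "rot": [0, 0, 0]}])

```text
t: 2.17
ee_pos: [0.6025, -0.1711, 0.076]
tcp_rot: [-3.14, 0.0, 1.342]
wrist_force: [0.2, 0.2, 1.1]
grip_width: 1.003
grasp_force: 0.0
```

Run:
```python
from h import *
L=[]
for k in range(4): r.get_image("wrist"); o=r.get_obs(); L.append(np.r_[o["ee_pos"],o["tcp_rot"]])
print(np.array(L).round(4))
im=r.get_image("wrist"); crop(im,110,80,266,200,3,"w2.png")
```

```text
[[ 6.0330e-01 -1.7120e-01  7.7200e-02  3.1409e+00  1.0000e-04  1.3420e+00]
 [ 6.0390e-01 -1.7120e-01  7.8000e-02  3.1395e+00  2.0000e-04  1.3422e+00]
 [ 6.0430e-01 -1.7120e-01  7.8200e-02  3.1388e+00  1.0000e-04  1.3424e+00]
 [ 6.0430e-01 -1.7110e-01  7.8200e-02  3.1386e+00  2.0000e-04  1.3425e+00]]
```

View pics/w2.png

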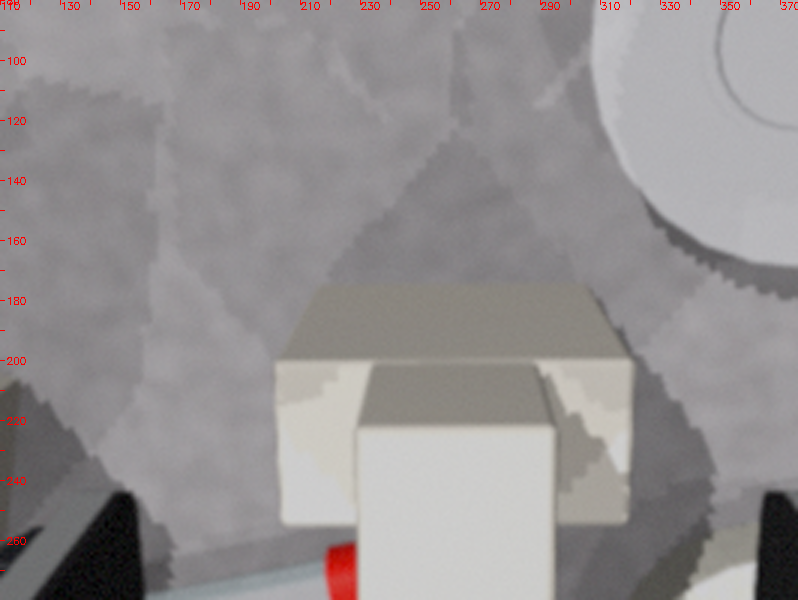

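The fingers straddle the tab evenly: tips near columns 153 and 364, tab from 229 to 294. The far tab edge is at row 222 and the far shoulder edge at row 199.5.

Run:
```python
from h import *
o=r.get_obs(); c=cam("wrist"); A=R.from_euler("xyz",o["tcp_rot"])
for u,z in [((229.3,222),.092),((294.5,222),.092),((202,199.5),.06),((320.5,199.5),.06)]:
    print((A.inv().apply(back(c,u,z)-o["ee_pos"])*1000).round(1))
print(o["ee_pos"],o["tcp_rot"])
```

```text
[ 18.8 -12.5 -14. ]
[ 18.8  13.6 -13.9]
[ 18.6 -28.6  18. ]
[18.6 29.6 18.1]
[ 0.60425508 -0.17101017  0.07803731] [3.13884543e+00 1.56486316e-04 1.34264912e+00]
```

Emit:
jog_arm(commands=[{"hand": 0, "dp": [3.5, 0.5, 8], "rot": [0, 0, 0]}, {"hand": 0, "dp": [0, 0, 7], "rot": [0, 0, 0]}, {"hand": 0.3, "dp": [0, 0, 0], "rot": [0, 0, 0]}, {"hand": 0.6, "dp": [0, 0, 0], "rot": [0, 0, 0]}, {"hand": 1, "dp": [0, 0, 0], "rot": [0, 0, 0]}], force=40)

```text
t: 3.05
ee_pos: [0.6047, -0.1674, 0.0615]
tcp_rot: [3.141, 0.0, 1.343]
wrist_force: [0.0, 0.2, -0.4]
grip_width: 0.378
grasp_force: 0.0
```

Emit:
jog_arm(commands=[{"hand": 1, "dp": [0, 0, 0], "rot": [0, 0, 0]}, {"hand": 1, "dp": [0, 0, 0], "rot": [0, 0, 0]}, {"hand": 1, "dp": [0, 0, 0], "rot": [0, 0, 0]}, {"hand": 1, "dp": [0, 0, 0], "rot": [0, 0, 0]}, {"hand": 1, "dp": [0, 0, 0], "rot": [0, 0, 0]}], force=60)

```text
t: 3.68
ee_pos: [0.6048, -0.1674, 0.0616]
tcp_rot: [3.141, -0.0, 1.343]
wrist_force: [-0.0, 0.8, 2.4]
grip_width: 0.318
grasp_force: 62.6
```

Emit:
jog_arm(commands=[{"hand": 1, "dp": [0, 0, -20], "rot": [0, 0, 0]}, {"hand": 1, "dp": [0, 0, -40], "rot": [0, 0, 0]}, {"hand": 1, "dp": [0, 0, -50], "rot": [0, 0, 0]}, {"hand": 1, "dp": [0, 0, -45], "rot": [0, 0, 0]}, {"hand": 1, "dp": [0, 0, 0], "rot": [0, 0, 0]}])

```text
t: 4.3
ee_pos: [0.606, -0.1678, 0.22]
tcp_rot: [3.136, 0.0, 1.343]
wrist_force: [0.2, 0.4, -2.9]
grip_width: 0.319
grasp_force: 62.3
```

```bash
python3 -c "
from h import *
for k in range(3): r.get_image('wrist')
o=r.get_obs();print(o['ee_pos'],o['tcp_rot'],o['grip_width'])
plan([.543,.0763,.220],1.689,5)"
```

```text
[ 0.60394169 -0.16720395  0.21447416] [-3.13890716e+00 -6.74921968e-05  1.34275816e+00] 0.3185513323882616
[44.7, -22.9, -1.0] [-0.001, -0.0, -0.069]
[46.2, -19.7, -1.1] [-0.001, -0.0, -0.069]
[47.4, -16.5, -1.1] [-0.001, -0.0, -0.069]
[48.4, -13.2, -1.1] [-0.001, -0.0, -0.069]
[49.2, -9.8, -1.1] [-0.001, -0.0, -0.069]
```

Emit:
jog_arm(commands=[{"hand": 1, "dp": [44.5, -23, -1], "rot": [0, 0, -0.069]}, {"hand": 1, "dp": [46, -19.5, -1], "rot": [0, 0, -0.069]}, {"hand": 1, "dp": [47.5, -16.5, -1], "rot": [0, 0, -0.069]}, {"hand": 1, "dp": [48.5, -13, -1], "rot": [0, 0, -0.069]}, {"hand": 1, "dp": [49, -10, -1], "rot": [0, 0, -0.069]}])

```text
t: 5.08
ee_pos: [0.5422, 0.077, 0.2189]
tcp_rot: [-3.138, 0.0, 1.69]
wrist_force: [1.0, 0.7, -1.8]
grip_width: 0.313
grasp_force: 62.1
```

Emit:
jog_arm(commands=[{"hand": 1, "dp": [0, 0, 0], "rot": [0, 0, 0]}, {"hand": 1, "dp": [0, 0, 0], "rot": [0, 0, 0]}, {"hand": 1, "dp": [0, 0, 0], "rot": [0, 0, 0]}, {"hand": 1, "dp": [0, 0, 0], "rot": [0, 0, 0]}, {"hand": 1, "dp": [0, 0, 0], "rot": [0, 0, 0]}])

```text
t: 5.7
ee_pos: [0.5439, 0.075, 0.2212]
tcp_rot: [-3.141, 0.0, 1.687]
wrist_force: [-0.4, -0.3, -1.1]
grip_width: 0.318
grasp_force: 62.2
```

Run:
```python
from h import *
o=r.get_obs(); im=r.get_image("wrist"); print(o["ee_pos"],o["tcp_rot"])
import pickle; pickle.dump(o,open("o2.pkl","wb"))
crop(im,110,60,266,200,3,"w3.png")
```

```text
[0.54394006 0.07501538 0.22118611] [-3.14143851e+00  2.81263638e-05  1.68652065e+00]
```

View pics/w3.png

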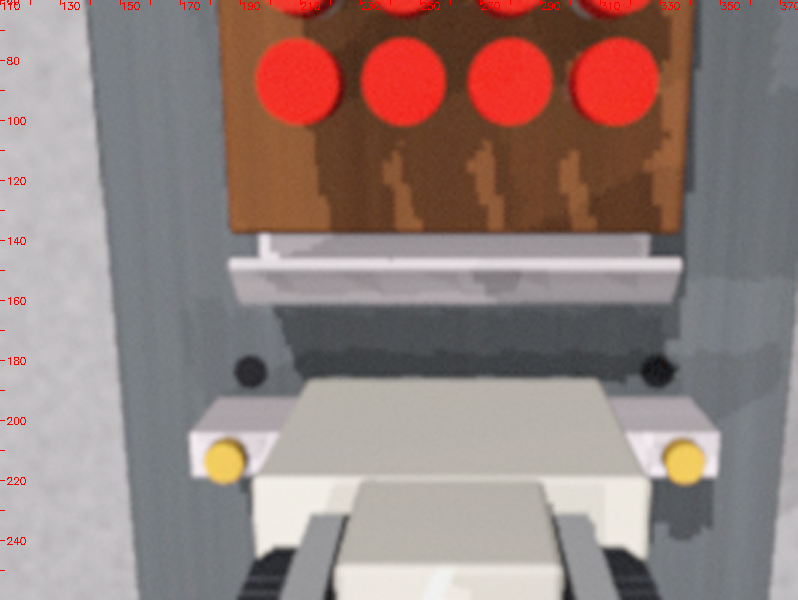

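The wrist view shows the block held square over the gap. The plate knee is at row 161 (columns 188.5–334). The bar's gap face runs from row 192 at the foot to row 204 at the knee, columns 174–349. The block's lower far edge is at row 186.5 (columns 210.5–309) and its shoulder far edge at row 219 (195–326).

Run:
```python
from h import *
import pickle; o=pickle.load(open("o2.pkl","rb")); c=cam("wrist",o); A=R.from_euler("xyz",o["tcp_rot"]); z=o["ee_pos"][2]
for n,u,h in [("knee L",(188.5,161),.105),("knee R",(334.3,161),.105),("lip L",(186,147),.115),("lip R",(337,147),.115),
 ("bar foot L",(183,192.3),.07),("bar foot R",(341,192.3),.07),("bar kneeL",(174,204),.105),("bar kneeR",(349.5,204),.105),
 ("blk botL",(210.5,186.5),z-.0616),("blk botR",(309.5,186.5),z-.0616),("blk shL",(195,219),z-.0016),("blk shR",(326.5,219),z-.0016)]:
    p=back(c,u,h); print(n,(A.inv().apply(p-o["ee_pos"])*1000).round(1),p.round(4))
```

```text
knee L [ 20.1 -54.7 116.2] [0.4873 0.0887 0.105 ]
knee R [ 20.1  57.2 116.2] [0.5984 0.1016 0.105 ]
lip L [ 32.3 -53.9 106.2] [0.4867 0.1008 0.115 ]
lip R [ 32.3  56.3 106.2] [0.5962 0.1136 0.115 ]
bar foot L [-14.5 -68.5 151.2] [0.4776 0.0527 0.07  ]
bar foot R [-14.5  72.6 151.2] [0.6177 0.069  0.07  ]
bar kneeL [-14.5 -68.1 116.2] [0.478  0.0528 0.105 ]
bar kneeR [-14.4  71.3 116.2] [0.6164 0.0689 0.105 ]
blk botL [ 14.  -30.5  61.6] [0.512  0.0854 0.1596]
blk botR [14.1 30.6 61.6] [0.5727 0.0925 0.1596]
blk shL [ 14.6 -29.2   1.6] [0.5132 0.0861 0.2196]
blk shR [14.6 29.7  1.6] [0.5718 0.0929 0.2196]
```

Emit:
jog_arm(commands=[{"hand": 1, "dp": [3.5, 1.5, 5], "rot": [0, 0, 0]}, {"hand": 1, "dp": [0, 0, 20], "rot": [0, 0, 0]}, {"hand": 1, "dp": [0, 0, 15], "rot": [0, 0, 0]}, {"hand": 1, "dp": [0, 0, 0], "rot": [0, 0, 0]}, {"hand": 1, "dp": [0, 0, 0], "rot": [0, 0, 0]}])

```text
t: 6.38
ee_pos: [0.545, 0.0795, 0.1817]
tcp_rot: [3.141, -0.0, 1.688]
wrist_force: [-0.1, 0.3, -1.2]
grip_width: 0.316
grasp_force: 62.0
```

Run:
```python
from h import *
r.get_image("wrist");r.get_image("wrist")
o=r.get_obs(); im=r.get_image("wrist"); print(o["ee_pos"],o["tcp_rot"])
import pickle; pickle.dump(o,open("o3.pkl","wb"))
crop(im,110,80,266,200,3,"w4.png")
```

```text
[0.54529806 0.07944033 0.182069  ] [ 3.14033590e+00 -2.21828714e-05  1.68779352e+00]
```

View pics/w4.png

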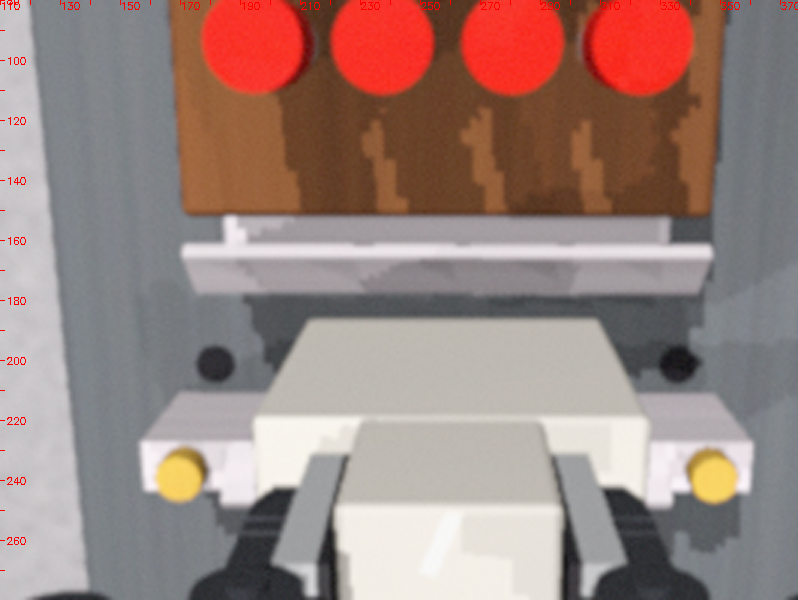

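The view shows the plate knee at row 178 (columns 174–344), the bar knee at row 227 (157–361), and the block's lower far edge at row 186.5 (212–309).

Run:
```python
from h import *
import pickle; o=pickle.load(open("o3.pkl","rb")); c=cam("wrist",o); A=R.from_euler("xyz",o["tcp_rot"]); z=o["ee_pos"][2]
for n,u,h in [("knee L",(174.5,178),.105),("knee R",(343.5,178),.105),
 ("bar foot L",(170,211),.07),("bar foot R",(348.5,211),.07),("bar kneeL",(157,227),.105),("bar kneeR",(361,227),.105),
 ("blk botL",(210.5,186.5),z-.0616),("blk botR",(309.5,186.5),z-.0616)]:
    p=back(c,u,h); print(n,(A.inv().apply(p-o["ee_pos"])*1000).round(1),p.round(4))
```

```text
knee L [ 15.8 -56.3  77. ] [0.4876 0.0886 0.105 ]
knee R [15.8 55.2 77.1] [0.5984 0.1016 0.105 ]
bar foot L [-18.9 -70.5 112. ] [0.4776 0.0525 0.07  ]
bar foot R [-19.   69.8 112.2] [0.617  0.0688 0.07  ]
bar kneeL [-18.7 -70.6  77. ] [0.4774 0.0527 0.105 ]
bar kneeR [-18.7  69.5  77.2] [0.6166 0.069  0.105 ]
blk botL [ 14.1 -30.5  61.6] [0.5134 0.0898 0.1205]
blk botR [14.  30.7 61.6] [0.5742 0.097  0.1205]
```

Emit:
jog_arm(commands=[{"hand": 1, "dp": [-0.7, 0, 8], "rot": [0, 0, 0]}, {"hand": 1, "dp": [0, 0, 10], "rot": [0, 0, 0]}, {"hand": 1, "dp": [0, 0, 10], "rot": [0, 0, 0]}, {"hand": 1, "dp": [0, 0, 10], "rot": [0, 0, 0]}, {"hand": 1, "dp": [0, 0, 0], "rot": [0, 0, 0]}])

```text
t: 7.15
ee_pos: [0.5442, 0.0786, 0.142]
tcp_rot: [-3.14, 0.0, 1.688]
wrist_force: [-0.3, -0.8, -2.3]
grip_width: 0.318
grasp_force: 62.0
```

Emit:
jog_arm(commands=[{"hand": 1, "dp": [0, 0, 4], "rot": [0, 0, 0]}, {"hand": 1, "dp": [0, 0, 3], "rot": [0, 0, 0]}, {"hand": 1, "dp": [0, 0, 2], "rot": [0, 0, 0]}, {"hand": 1, "dp": [0, 0, 0], "rot": [0, 0, 0]}, {"hand": 1, "dp": [0, 0, 0], "rot": [0, 0, 0]}])

```text
t: 7.78
ee_pos: [0.545, 0.0787, 0.1344]
tcp_rot: [3.141, -0.0, 1.688]
wrist_force: [-0.4, -0.8, -1.9]
grip_width: 0.317
grasp_force: 62.0
```

Emit:
jog_arm(commands=[{"hand": 1, "dp": [0, 0, 1.5], "rot": [0, 0, 0]}, {"hand": 1, "dp": [0, 0, 1], "rot": [0, 0, 0]}, {"hand": 1, "dp": [0, 0, 0.5], "rot": [0, 0, 0]}, {"hand": 1, "dp": [0, 0, 0], "rot": [0, 0, 0]}, {"hand": 1, "dp": [0, 0, 0], "rot": [0, 0, 0]}])

```text
t: 8.4
ee_pos: [0.545, 0.0787, 0.1315]
tcp_rot: [3.141, -0.0, 1.688]
wrist_force: [-0.9, -0.7, 1.1]
grip_width: 0.32
grasp_force: 62.4
```

Emit:
jog_arm(commands=[{"hand": 1, "dp": [0, 0, 0.5], "rot": [0, 0, 0]}, {"hand": 1, "dp": [0, 0, 0.5], "rot": [0, 0, 0]}, {"hand": 1, "dp": [0, 0, 0], "rot": [0, 0, 0]}, {"hand": 1, "dp": [0, 0, 0], "rot": [0, 0, 0]}, {"hand": 1, "dp": [0, 0, 0], "rot": [0, 0, 0]}])

```text
t: 9.02
ee_pos: [0.5451, 0.0787, 0.1315]
tcp_rot: [3.14, -0.0, 1.688]
wrist_force: [-1.9, -0.8, 7.2]
grip_width: 0.318
grasp_force: 63.3
```

The block is seated: z has stopped at 0.1315 and the contact force rose to 7 N. Releasing now.

Emit:
jog_arm(commands=[{"hand": 0.5, "dp": [0, 0, 0], "rot": [0, 0, 0]}, {"hand": 0.3, "dp": [0, 0, 0], "rot": [0, 0, 0]}, {"hand": 0.2, "dp": [0, 0, 0], "rot": [0, 0, 0]}, {"hand": 0.2, "dp": [0, 0, 0], "rot": [0, 0, 0]}, {"hand": 0.2, "dp": [0, 0, 0], "rot": [0, 0, 0]}])

```text
t: 9.65
ee_pos: [0.545, 0.0787, 0.1302]
tcp_rot: [-3.141, 0.0, 1.688]
wrist_force: [-0.6, -0.5, 0.3]
grip_width: 0.801
grasp_force: 0.0
```

Emit:
jog_arm(commands=[{"hand": 0.2, "dp": [0, 0, -10], "rot": [0, 0, 0]}, {"hand": 0.2, "dp": [0, 0, -20], "rot": [0, 0, 0]}, {"hand": 0.2, "dp": [0, 0, -30], "rot": [0, 0, 0]}, {"hand": 0.2, "dp": [0, 0, -30], "rot": [0, 0, 0]}, {"hand": 0.2, "dp": [0, 0, 0], "rot": [0, 0, 0]}])

```text
t: 10.28
ee_pos: [0.5463, 0.0789, 0.2236]
tcp_rot: [3.136, -0.0, 1.688]
wrist_force: [0.7, 0.9, -0.8]
grip_width: 0.802
grasp_force: 0.0
```

Run:
```python
from h import *
for k in range(4): r.get_image("wrist")
o=r.get_obs(); im=r.get_image("wrist"); print(o["ee_pos"],o["tcp_rot"],o["wrist_force"])
import pickle; pickle.dump(o,open("o4.pkl","wb"))
crop(im,110,100,266,200,3,"w5.png")
```

```text
[0.54452876 0.07861396 0.21946345] [-3.14022046e+00  8.13013385e-06  1.68777981e+00] [-0.28678751 -0.71592512  0.46171062]
```

View pics/w5.png

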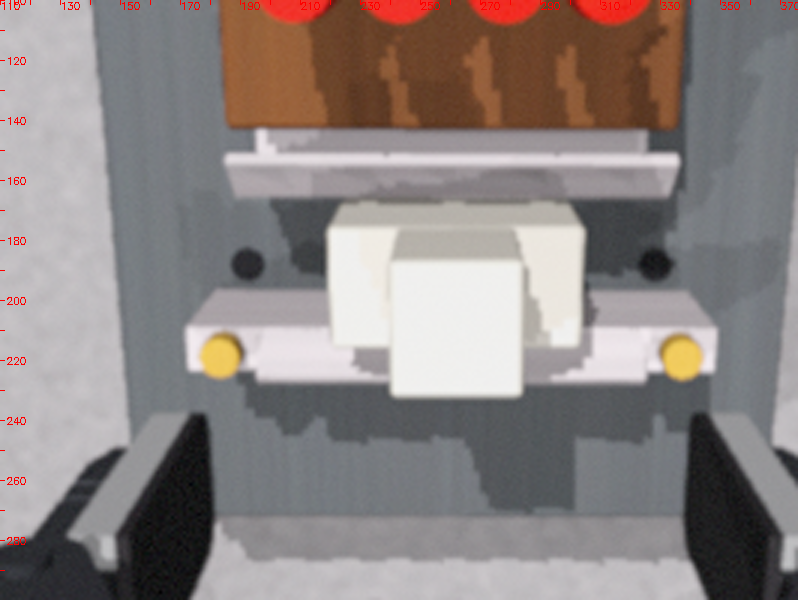

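The block stands upright and released in the gap: shoulder columns 219–305 against a bar spanning 172–349, so it is centred. The fingers are well clear.

```bash
python3 -c "
from cell import r
print(r.sign_off())"
```

```text
the job is handed in; nothing more can be done
None
```

The gap measured about 35 mm, so I placed the 30 mm spacer upright in it, fully down on the platform and within about 1 mm of the bar's middle; I let go and handed the job in at about 10.5 s, with no verdict returned.

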